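# Put the kneaded eraser away and shut its box

### The job

Put the kneaded eraser (the small grey rounded lump) into the open wooden box, lying on its floor, then close the box's hinged lid fully down over it. Leave the sleeved block eraser where it is.

Things in the scene. Friction and masses are not known exactly. Their poses are not given: they have to be found in the camera images.
- putty_center (a point): centre, half-way up, of the kneaded eraser: a loose light lump, grey, rounded, about 32 x 31 mm and 16 mm high (nearly round from above, so it can be gripped at any yaw); it lies on the table, 0.03 kg
- box: shallow plain wooden box with a hinged lid, the only open one, fixed to the table; 110 (x) x 150 (y) x 38 mm high when closed, without a knob or handle. Origin: centre of its underside, on the table; z up. Inside: x from -50 to 50 mm, y from -70 to 70 mm, floor 5 mm and rim 32 mm above the table (27 mm deep), walls 5 mm thick. The hinge runs along the box's y, at x = +55 mm, z = 32 mm; -x is the front
- box_lid (a joint): angle of the box's lid, rad: 0 = shut flat on the rim, 1.57 = upright, 1.9 = fully open, leaning back away from the front. The lid is a plain plate 110 mm long from hinge to front edge, 150 mm wide and 6 mm thick (outer face at z = 38 mm when shut). It starts open at 1.7 to 1.88; the hinge is stiff (friction about 0.1 N m, so the lid stays about where it is left), with no latch and no spring. It closes by pushing on its outer (back) face towards the front and then down
- block_center (a point): centre, half-way up, of the block eraser in a printed sleeve, the bystander to be left alone: a loose oblong box 31 x 66 x 20 mm. It and the kneaded eraser may lie in either place
Things that resemble listed ones, but are neither listed nor needed, are in the scene too. What is shaped like the part that bears putty_center but green or orange is not meant.

How it is judged:
On the way, in this order (a step that is already met when the one before it is completed fails the run):
1. the kneaded eraser lies in the box, let go, with the lid still open (x of putty_center in the frame of box between -0.046 and 0.046 m and y of putty_center in the frame of box between -0.066 and 0.066 m and z of putty_center in the frame of box between 0 and 0.026 m and value of joint box_lid above 0.7 rad and contact force between the fingers and putty below 0.05 N), for 0.2 s.
2. the lid is shut over it (x of putty_center in the frame of box between -0.046 and 0.046 m and y of putty_center in the frame of box between -0.066 and 0.066 m and z of putty_center in the frame of box between 0 and 0.026 m and value of joint box_lid below 0.07 rad), for 0.2 s.
At the end, for the whole second after the job is handed in: The kneaded eraser lies at rest on the floor inside the box, the lid is shut (within 0.07 rad, about 8 mm at its front edge), and the sleeved block eraser is within 30 mm of where it started (all of step 2 and distance of block_center from where it was at the start of the episode below 0.03 m and linear speed of putty below 0.02 m/s); the robot touches nothing.
It fails at once if the sleeved block eraser is moved by more than 30 mm (not (distance of block_center from where it was at the start of the episode below 0.03 m)).
It also fails if it takes over 54 s, if anything falls off the work surface, if the arm or the gripper's body presses on something with over 40 N, if the wrist force passes 120 N, or if a joint passes its speed limit or range.

### The arm

A 6-joint arm with a two-finger parallel gripper is mounted at the origin on a cart in front of the work surface, level with it; the furniture and walls round the work are solid. World frame = base frame: x ahead of the robot, y to its left, z up, the work surface at z = 0. Lengths are in m, angles in rad, forces in N, time in s.
With the tool pointing down it reaches from about 0.3 to 0.775 m from the base axis. Payload 14.6 kg.
Tool frame: the origin (TCP) lies midway between the tips of the shut fingers; the grasp point (between the pads) lies 19 mm behind it; z points along the fingers, y is the line along which they close (so a half turn about z gives the same grasp; the last joint's range is limited). The gripper opens to 94 mm and grips with 3 to 60 N. Pads are 16 mm wide; open, the fingers measure 119 mm over their backs; the gripper's body (75 mm by 177 mm) begins 78 mm behind the grasp point.
Start: joints at [1.207, 0.3, 1.521, -0, 1.321, -0.067], TCP at [0.161, 0.526, 0.205] pointing down, gripper open.
Joint ranges: [-3.03, 3.03], [-0.79, 2.21], [0.23, 2.52], [-1.04, 4.18], [0, 3.07], [-2.55, 2.55]. Speed limits (rad/s): [2.22, 2.22, 2.57, 3.14, 3.14, 3.14].

### API

Orientations are given as a unit quaternion [w, x, y, z].
In Python, from rig import telemetry, vision, job gives the robot as it stands. The module is installed in compiled form; this text tells all that it offers.
- The arm moves only by the tool jog_arm, never from a script. Its argument "motion" is a list of rows, each a list of 7 numbers: the opening in per cent of the stroke, from 0 (shut) to 100 (fully open), then the shift along the tool's x, y, z in mm, then the turn, a rotation vector about the tool's x, y, z in rad. In form: [[jaw, dx, dy, dz, wx, wy, wz], ...]. A call has 1 to 8 rows; each row is the pose to reach, as a shift and turn from the pose commanded when the call began, along the tool's axes at that moment; what a row does not reach only later rows make up. A row lasts 1/12 s, in which the tool goes at most 41.7 mm and 7.16 degrees, less where a joint would pass 70% of its speed; a pose out of reach is approached as far as the arm can. A call with a gripper value outside its range is refused whole. The fingers move at their own pace and stop on an object; the grip force is fixed at half the most. Time passes only in rows, so rows that repeat a pose let the fingers close. It gives the time, the measured TCP pose, the force, the opening and the grip force at its end, in the units of the state.
- telemetry.observe(): the state, without advancing time (a new reading comes with each control period).
- vision.snapshot(name): name is "scene" or "top" or "wrist"; returns a dict with "image" (420x560x3 uint8, red, green, blue), "fx", "fy", "cx", "cy" (pixels), "dist_coeffs" ([k1, k2, p1, p2, k3] as OpenCV has them; the pictures are not rectified), "rvec" (rotation vector, rad) and "tvec" (3), from world to camera coordinates, as OpenCV has them. Camera axes: x right, y down, z forward; pixel columns grow to the right and rows downward; lengths in m; the calibration is good to about 2 mm. A picture is of the moment at which its call begins. There is no depth.
- job.finish_job(): hands the job in; it is judged then, once.
Trained networks look in a picture, given as the dict that the camera call returned (one of the last four; its "shot" number tells which), for a name from the list of things; names that differ only in an ending like _2 or _b are one class to them, and where a whole thing is asked for, a point or a joint stands for the part that bears it (a point fixed in the world has none). Each returns a list of dicts, best first, with "p" (0 to 1); they miss things now and then, are a little off and sometimes report something else, mostly with a low value. They report only what shows in the picture. A call takes as long as a camera call. They do not tell look-alikes from the thing itself.
- vision.find_in(thing, picture): "xy" ([column, row] in pixels, amid what is visible of it).
- vision.landmark_of(thing, picture): "xy" ([column, row] in pixels: a listed point, or the origin of a listed thing).
The state is a dict: "clock": time; "joints": joint angles; "joint_velocities": joint speeds; "joint_torque": joint torques, N m; "eef_pos": TCP position; "eef_rot": TCP orientation; "force": force on the tool from outside, world axes, zero at the start; "torque": the same for the moment, N m; "width": opening from 0.0 (shut) to 1.0 (fully open); "finger_force": force on a finger pad.
Only numpy, scipy, OpenCV 4.12 (cv2) and the standard library are available. Lean on these libraries where they do the work, as an engineer would, in place of code of your own. Each camera call takes 0.05 s, during which the arm holds its last target. There are 200 camera calls.

## Working session

There is one attempt and no reset: what is moved stays moved. The work goes in short steps, Python scripts to look and compute and a tool call to move; the robot and the scene stay as the last step left them, time stands still between calls to the robot, and variables do not carry over. Pictures are saved under pics/ and viewed, at most 10 in all, crops included, and the job is handed in when it is done.

Besides the shell and the picture viewer there is one more tool, called after "Emit:" as name(argument=value, ...) on one line, values as JSON. jog_arm: Moves the arm, as the interface text tells. Its arguments: {"type":"object","properties":{"motion":{"type":"array"}},"required":["motion"]}

```bash
mkdir -p pics; cat > h.py <<'E'
import numpy as np, cv2
from scipy.spatial.transform import Rotation as R
from rig import telemetry, vision, job
def cam(p):
    K=np.array([[p['fx'],0,p['cx']],[0,p['fy'],p['cy']],[0,0,1.]]); return K,np.array(p['dist_coeffs'],float),np.array(p['rvec'],float),np.array(p['tvec'],float)
def to_plane(p,xy,z):
    K,d,r,t=cam(p); n=cv2.undistortPoints(np.array([[xy]],float),K,d)[0,0]
    M=R.from_rotvec(r.ravel()).as_matrix(); c=-M.T@t.ravel(); v=M.T@np.array([n[0],n[1],1]); return c+v*(z-c[2])/v[2]
def proj(p,P):
    K,d,r,t=cam(p); return cv2.projectPoints(np.atleast_2d(np.array(P,float)),r,t,K,d)[0][:,0]
def save(p,n): cv2.imwrite(f'pics/{n}.png',p['image'][:,:,::-1])
def tool(P):
    s=telemetry.observe(); q=s['eef_rot']; M=R.from_quat([q[1],q[2],q[3],q[0]]).as_matrix()
    return M.T@(np.array(P)-s['eef_pos'])*1000
E
python3 - <<'E'
from h import *
s=telemetry.observe(); print(s['clock'],s['eef_pos'],s['eef_rot'])
ims=[]
for n in ['top','scene']:
    p=vision.snapshot(n); save(p,n)
    for th,z in [('putty_center',.008),('box',0),('block_center',.01),('box_lid',.05)]:
        for f in (vision.find_in,vision.landmark_of):
            try:
                for d in f(th,p)[:4]: print(n,th,f.__name__,np.round(d['xy'],1),round(d['p'],2),to_plane(p,d['xy'],z).round(3))
            except Exception as e: print(n,th,f.__name__,e)
E
```

```text
0.0 [0.16077415 0.52569143 0.20488433] [-1.17889660e-04  1.47862746e-01  9.89007707e-01 -5.91029075e-04]
top putty_center call [171.3 207.4] 0.56 [0.513 0.234 0.008]
top putty_center call [129.9 211.3] 0.55 [0.506 0.321 0.008]
top putty_center call [195.4 233.8] 0.53 [0.456 0.183 0.008]
top putty_center call [131.5 209.6] 0.73 [0.51  0.318 0.008]
top putty_center call [171.  205.1] 0.66 [0.518 0.235 0.008]
top putty_center call [193.4 234.5] 0.63 [0.455 0.187 0.008]
top box call [381.8 209.8] 0.77 [ 0.502 -0.213  0.   ]
top box call [381.4 218.6] 0.75 [ 0.484 -0.212  0.   ]
top block_center call [384.6 212. ] 0.74 [ 0.496 -0.217  0.01 ]
top block_center call [257.8 231.1] 0.62 [0.46  0.051 0.01 ]
top block_center call [258.  228.4] 0.62 [0.466 0.051 0.01 ]
top box_lid call [381.8 185.1] 0.78 [ 0.547 -0.205  0.05 ]
top box_lid call it knows: block_center, box, putty_center
scene putty_center call [242.  196.8] 0.49 [0.512 0.22  0.008]
scene putty_center call [217.3 185.7] 0.6 [0.502 0.331 0.008]
scene putty_center call [242.9 194.6] 0.41 [0.522 0.23  0.008]
scene putty_center call [229.8 209.2] 0.41 [0.444 0.177 0.008]
scene box call [365.5 248.9] 0.7 [ 0.57  -0.168  0.   ]
scene box call [351.2 275.2] 0.71 [ 0.473 -0.215  0.   ]
scene block_center call [264.2 226.5] 0.86 [0.453 0.042 0.01 ]
scene block_center call [265.7 227.2] 0.5 [0.453 0.037 0.01 ]
scene box_lid call [373.  222.4] 0.78 [ 0.601 -0.157  0.05 ]
scene box_lid call it knows: block_center, box, putty_center
```

View pics/top.png

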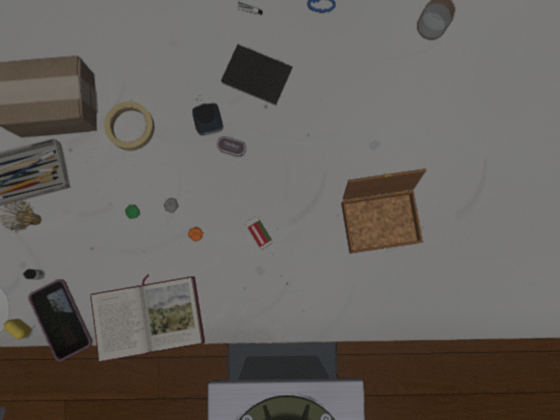

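View pics/scene.png

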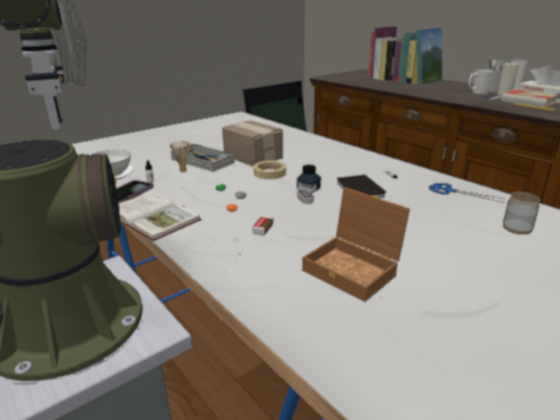

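Top view: there are three putty-shaped lumps, green at (132,211), grey at (171,206) and orange at (195,234). The grey one at (171,206) fits the description. The block is at (260,233), and the open box is at (382,215) with its lid standing at the far side. I'll check the grey lump and the box in one enlarged crop.

```bash
python3 - <<'E'
from h import *
im=cv2.imread('pics/top.png')
a=cv2.resize(im[180:260,110:220],None,fx=5,fy=5,interpolation=3)[:400,:]
a=cv2.resize(im[185:250,115:215],(400,260),interpolation=3)
b=cv2.resize(im[160:260,330:430],(600,600),interpolation=3)
o=np.zeros((600,800,3),np.uint8); o[:,200:]=b; o[:130,:200]=cv2.resize(a,(200,130))
cv2.imwrite('pics/crop.png',o)
E
```

```text
(no output)
```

View pics/crop.png

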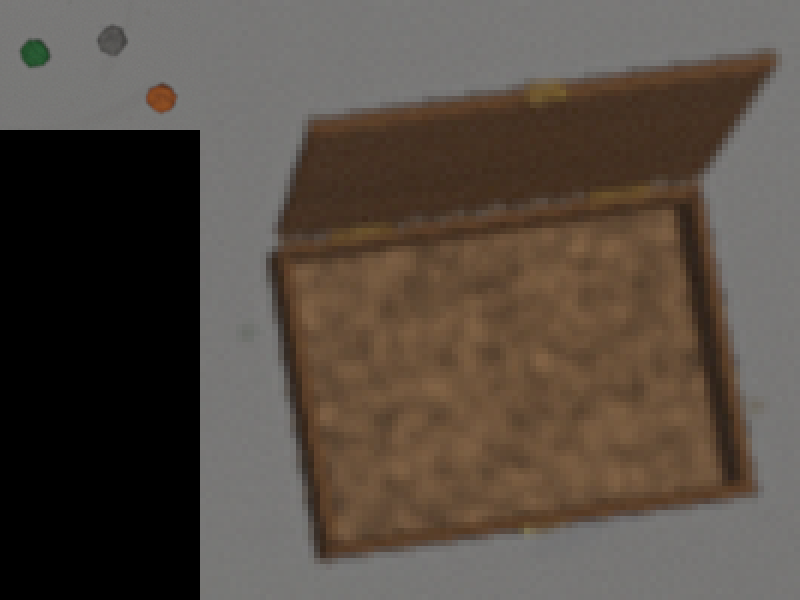

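```bash
python3 - <<'E'
from h import *
from scipy.optimize import least_squares
p=vision.snapshot('top')
c=np.array([[320,558],[755,490],[705,190],[275,252],[310,118],[775,55]],float); px=np.c_[(c[:,0]-200)/6+330-.4,c[:,1]/6+160-.4]
def model(v):
    x,y,w,t=v; L=[[-.055,.075,.032],[-.055,-.075,.032],[.055,-.075,.032],[.055,.075,.032]]
    for s in (1,-1): L.append([.055-.11*np.cos(t)+.003*np.sin(t),s*.075,.032+.11*np.sin(t)+.003*np.cos(t)])
    M=R.from_rotvec([0,0,w]).as_matrix(); return np.array(L)@M.T+[x,y,0]
r=least_squares(lambda v:(proj(p,model(v))-px).ravel(),[.49,-.21,0,1.75])
print(r.x,(r.fun.reshape(-1,2)).round(1).tolist()); print(model(r.x).round(3))
g=p['image'][195:217,160:183].astype(int); m=abs(g-np.median(g.reshape(-1,3),0)).sum(2)>50
yy,xx=np.nonzero(m); u=[xx.mean()+160,yy.mean()+195]; print(u,m.sum(),to_plane(p,u,.008))
s=vision.snapshot('scene'); print('proj in scene',proj(s,model(r.x)).round(0).tolist())
print(tool([*to_plane(p,u,.008)[:2],.15]))
E
```

```text
[ 0.47404459 -0.2063499   0.1246261   1.76630006] [[0.8, 0.3], [0.2, 1.5], [-0.6, -0.8], [-0.0, -1.2], [-0.6, 0.2], [0.3, -0.2]]
[[ 0.41  -0.139  0.032]
 [ 0.429 -0.288  0.032]
 [ 0.538 -0.274  0.032]
 [ 0.519 -0.125  0.032]
 [ 0.543 -0.122  0.139]
 [ 0.562 -0.271  0.139]]
[np.float64(170.77272727272728), np.float64(204.77272727272728)] 176 [0.51895475 0.23510379 0.008     ]
proj in scene [[302.0, 256.0], [366.0, 288.0], [398.0, 262.0], [336.0, 236.0], [345.0, 187.0], [411.0, 208.0]]
[-427.50821076 -173.38122415   55.44103024]
```

The box model fits within about 1.5 px (yaw 0.125 rad, lid 1.77 rad). The grey lump is at about (0.519, 0.235), about 80 mm from both the green and orange look-alikes. I'll approach above it with the jaws partly shut, so the fingers clear those two.

Emit:
jog_arm(motion=[[60,-427,-173,55,0,0,0],[60,-427,-173,55,0,0,0],[60,-427,-173,55,0,0,0],[60,-427,-173,55,0,0,0],[60,-427,-173,55,0,0,0],[60,-427,-173,55,0,0,0],[60,-427,-173,55,0,0,0],[60,-427,-173,55,0,0,0]])

```text
clock: 1.57
eef_pos: [0.4192, 0.3158, 0.1659]
eef_rot: [0.0, 0.148, 0.989, 0.0]
force: [0.3, 1.2, 0.6]
width: 0.601
finger_force: 0.0
```

Emit:
jog_arm(motion=[[60,0,0,0,0,0,0]])

```text
clock: 1.65
eef_pos: [0.4218, 0.3132, 0.165]
eef_rot: [0.0, 0.15, 0.989, -0.001]
force: [-0.9, 0.0, -0.7]
width: 0.599
finger_force: 0.0
```

Emit:
jog_arm(motion=[[60,-115,-46,15,0,0,0],[60,-115,-46,15,0,0,0],[60,-115,-46,15,0,0,0],[60,-115,-46,15,0,0,0],[60,-115,-46,15,0,0,0],[60,-115,-46,15,0,0,0]])

```text
clock: 2.15
eef_pos: [0.5139, 0.2401, 0.1508]
eef_rot: [-0.0, 0.148, 0.989, -0.0]
force: [-0.5, 0.3, -0.1]
width: 0.598
finger_force: 0.0
```

```bash
python3 - <<'E'
from h import *
s=telemetry.observe(); print(s['eef_pos'])
p=vision.snapshot('wrist'); save(p,'w1')
for f in (vision.find_in,vision.landmark_of):
    for d in f('putty_center',p)[:4]: P=to_plane(p,d['xy'],.008); print(np.round(d['xy'],1),round(d['p'],2),P.round(4),tool([P[0],P[1],.02]).round(1))
E
```

```text
[0.51391183 0.24011796 0.15083532]
[216.4 164.5] 0.86 [0.4584 0.1815 0.008 ] [ 35.6 -72.8 131.2]
[347.5 170.4] 0.8 [0.5072 0.3185 0.008 ] [ 28.8  72.5 131.3]
[281.7 198.2] 0.64 [0.5164 0.2392 0.008 ] [ -3.1  -0.7 131.2]
[347.4 170.1] 0.93 [0.5068 0.3185 0.008 ] [ 29.2  72.3 131.3]
[217.2 162.3] 0.77 [0.4564 0.1832 0.008 ] [ 38.1 -71.8 131.3]
[282.2 196.8] 0.56 [0.515  0.2403 0.008 ] [-1.400e+00 -1.000e-01  1.313e+02]
```

View pics/w1.png

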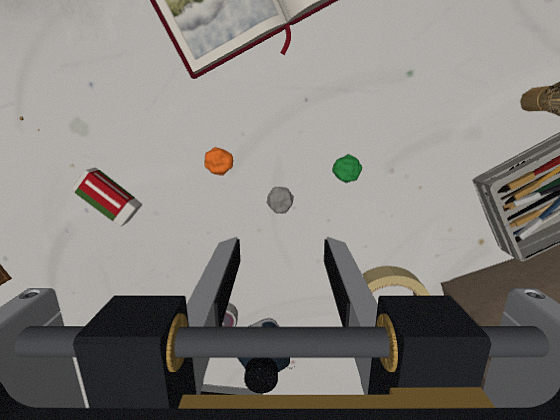

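The grey lump is at (281,199), between the open fingers' axis, with orange at (218,161) and green at (347,169) clear to either side. The wrist fix gives about (0.517, 0.239), within a few mm of the top view. I'll go down and grip.

Emit:
jog_arm(motion=[[60,-4,-1,40,0,0,0],[60,-4,-1,80,0,0,0],[60,-4,-1,120,0,0,0],[60,-4,-1,145,0,0,0],[60,-4,-1,145,0,0,0],[60,-4,-1,145,0,0,0],[20,-4,-1,145,0,0,0],[5,-4,-1,145,0,0,0]])

```text
clock: 2.97
eef_pos: [0.5181, 0.2382, 0.0069]
eef_rot: [0.001, 0.147, 0.989, 0.0]
force: [0.3, -0.8, -0.0]
width: 0.493
finger_force: 0.0
```

Emit:
jog_arm(motion=[[5,0,0,0,0,0,0],[5,0,0,0,0,0,0],[5,0,0,0,0,0,0],[5,0,0,0,0,0,0],[5,0,0,0,0,0,0],[5,0,0,0,0,0,0]])

```text
clock: 3.47
eef_pos: [0.5181, 0.2378, 0.0063]
eef_rot: [0.0, 0.148, 0.989, 0.0]
force: [-1.5, 2.2, 5.5]
width: 0.289
finger_force: 29.7
```

Emit:
jog_arm(motion=[[5,0,0,-35,0,0,0],[5,0,0,-70,0,0,0],[5,0,0,-110,0,0,0],[5,-20,-40,-145,0,0,-0.1],[5,-25,-80,-145,0,0,-0.2],[5,-30,-120,-145,0,0,-0.3],[5,-35,-160,-145,0,0,-0.42],[5,-40,-200,-145,0,0,-0.42]])

```text
clock: 4.13
eef_pos: [0.4986, 0.0424, 0.151]
eef_rot: [0.0, -0.065, 0.998, -0.0]
force: [1.3, 0.4, -0.3]
width: 0.287
finger_force: 29.3
```

```bash
python3 - <<'E'
from h import *
s=telemetry.observe(); print(s['eef_pos'],s['width'],s['finger_force'],tool([.466,-.207,.15]))
q=s['eef_rot'];M=R.from_quat([q[1],q[2],q[3],q[0]]).as_matrix();print(M[:,1])
E
```

```text
[0.49862477 0.04239336 0.15103383] 0.28713874780992316 29.31427359853842 [  64.84170029 -243.01628467    1.06364533]
[-1.30295296e-01  9.91475214e-01 -1.88274869e-04]
```

Emit:
jog_arm(motion=[[5,9,-36,0,0,0,0],[5,18,-72,0,0,0,0],[5,28,-108,0,0,0,0],[5,38,-144,0,0,0,0],[5,48,-180,0,0,0,0],[5,57,-216,0,0,0,0],[5,65,-243,0,0,0,0],[5,65,-243,0,0,0,0]])

```text
clock: 4.8
eef_pos: [0.4635, -0.2092, 0.1507]
eef_rot: [-0.0, -0.06, 0.998, -0.0]
force: [0.0, 0.1, 0.2]
width: 0.288
finger_force: 29.3
```

```bash
python3 - <<'E'
from h import *
s=telemetry.observe(); print(s['eef_pos'],s['width'],s['finger_force'],tool([.466,-.207,.015]))
p=vision.snapshot('wrist'); save(p,'w2')
E
```

```text
[ 0.46353978 -0.20922348  0.15066933] 0.2877791474827752 29.313655857840786 [ -2.78661475   2.0008181  135.66648385]
```

View pics/w2.png

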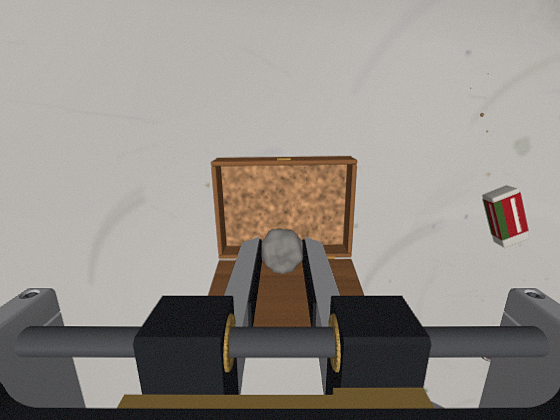

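Wrist view: the putty is held at (282,250), and the box is aligned and centred below it (rim x 213–356). I'll lower it to the box floor and release.

Emit:
jog_arm(motion=[[5,-1,0,40,0,0,0],[5,-1,0,80,0,0,0],[5,-1,0,110,0,0,0],[5,-1,0,130,0,0,0],[5,-1,0,137,0,0,0],[5,-1,0,137,0,0,0],[5,-1,0,137,0,0,0],[40,-1,0,137,0,0,0]])

```text
clock: 5.52
eef_pos: [0.4665, -0.2051, 0.0153]
eef_rot: [0.001, -0.062, 0.998, -0.001]
force: [-0.6, 0.3, -0.3]
width: 0.334
finger_force: 0.0
```

Emit:
jog_arm(motion=[[55,0,0,0,0,0,0],[55,0,0,0,0,0,0],[55,0,0,0,0,0,0],[55,0,0,-30,0,0,0],[55,0,0,-70,0,0,0],[55,0,0,-110,0,0,0],[55,0,0,-150,0,0,0],[55,0,0,-180,0,0,0]])

```text
clock: 6.18
eef_pos: [0.4659, -0.2052, 0.1977]
eef_rot: [0.001, -0.062, 0.998, -0.001]
force: [1.0, 0.9, 1.5]
width: 0.551
finger_force: 0.0
```

```bash
python3 - <<'E'
from h import *
bx=lambda x,z:[.474+.9923*x,-.2064+.1243*x,z]
s=telemetry.observe(); print(s['eef_pos'],s['width'])
p=vision.snapshot('wrist'); save(p,'w3')
for d in vision.find_in('putty_center',p)[:3]: print(np.round(d['xy']),d['p'],to_plane(p,d['xy'],.013))
for a in [(.14,.19),(.14,.10)]: print(a,tool(bx(*a)).round(1))
E
```

```text
[ 0.46587318 -0.20516137  0.19773541] 0.5511374829792015
[284. 184.] 0.96 [ 0.4616548 -0.2030938  0.013    ]
(0.14, 0.19) [-146.5   -1.1   10.4]
(0.14, 0.1) [-145.9   -0.6  100.4]
```

View pics/w3.png

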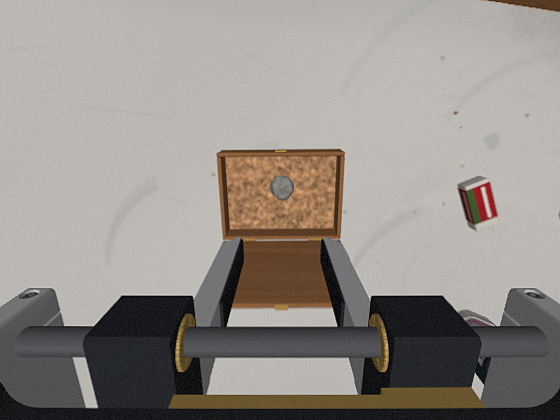

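The putty lies in the box at (282,187), near the middle of the floor, with the lid still open. Next I'll shut the jaws and pass over the lid to get behind it.

Emit:
jog_arm(motion=[[0,-40,0,-5,0,0,0],[0,-80,0,-5,0,0,0],[0,-118,0,-5,0,0,0],[0,-148,0,0,0,0,0],[0,-148,0,0,0,0,0],[0,-148,0,35,0,0,0],[0,-148,0,70,0,0,0],[0,-148,0,92,0,0,0]])

```text
clock: 6.95
eef_pos: [0.6109, -0.1864, 0.0978]
eef_rot: [-0.002, -0.062, 0.998, 0.001]
force: [-0.2, -0.4, -0.5]
width: 0.021
finger_force: 0.0
```

```bash
python3 - <<'E'
from h import *
bx=lambda x,z:[.474+.9923*x,-.2064+.1243*x,z]
s=telemetry.observe(); print(s['eef_pos'],s['width'],s['force'])
for t in [1.7,1.5,1.3,1.1,.9,.7,.5,.35,.2,.1,0]:
    r=.085; x=.055-r*np.cos(t)+.006*np.sin(t)+.008*np.sin(t); z=.032+r*np.sin(t)+.006*np.cos(t)
    print(t,tool(bx(x,z)).round(0),round(z,3))
E
```

```text
[ 0.61091573 -0.18636498  0.09781532] 0.02119189392366335 [-0.18156538 -0.43676999 -0.53476028]
1.7 [ 59.  -3. -17.] 0.116
1.5 [ 75.  -3. -19.] 0.117
1.3 [ 93.  -3. -17.] 0.116
1.1 [109.  -3. -12.] 0.11
0.9 [125.  -3.  -4.] 0.102
0.7 [139.  -3.   7.] 0.091
0.5 [151.  -3.  20.] 0.078
0.35 [158.  -3.  32.] 0.067
0.2 [164.  -3.  44.] 0.055
0.1 [166.  -3.  52.] 0.046
0 [168.  -3.  60.] 0.038
```

Emit:
jog_arm(motion=[[0,30,-3,-14,0,0,0],[0,50,-3,-17,0,0,0],[0,65,-3,-18,0,0,0],[0,80,-3,-18,0,0,0],[0,95,-3,-16,0,0,0],[0,109,-3,-12,0,0,0],[0,118,-3,-8,0,0,0],[0,126,-3,-4,0,0,0]])

```text
clock: 7.62
eef_pos: [0.4868, -0.2054, 0.1055]
eef_rot: [0.0, -0.061, 0.998, 0.0]
force: [1.0, -0.4, 0.4]
width: 0.009
finger_force: 0.4
```

```bash
python3 - <<'E'
from h import *
bx=lambda x,z:[.474+.9923*x,-.2064+.1243*x,z]
s=telemetry.observe(); print(s['eef_pos'],s['force'])
for t in [.9,.7,.5,.35,.2,.1,0]:
    r=.085; x=.055-r*np.cos(t)+.014*np.sin(t); z=.032+r*np.sin(t)+.006*np.cos(t)
    print(t,tool(bx(x,z)).round(0),round(z,3))
p=vision.snapshot('scene'); cv2.imwrite('pics/s2.png',cv2.resize(p['image'][120:330,260:460,::-1],None,fx=2.5,fy=2.5))
E
```

```text
[ 0.48677312 -0.20538136  0.10548584] [ 1.04618926 -0.40865204  0.41089316]
0.9 [-0.  1.  3.] 0.102
0.7 [14.  1. 14.] 0.091
0.5 [26.  1. 27.] 0.078
0.35 [33.  1. 39.] 0.067
0.2 [38.  0. 51.] 0.055
0.1 [41.  0. 59.] 0.046
0 [43.  0. 67.] 0.038
```

View pics/s2.png

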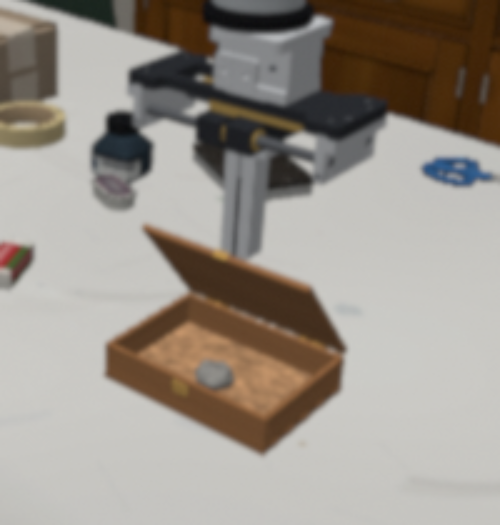

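The lid is about halfway down, with the shut fingers at (240,250) on its outer face and the putty at (213,375) inside the box. I'll continue along the arc.

Emit:
jog_arm(motion=[[0,8,0,9,0,0,0],[0,18,0,18,0,0,0],[0,27,0,29,0,0,0],[0,34,0,40,0,0,0],[0,38,0,51,0,0,0],[0,41,0,59,0,0,0],[0,43,0,64,0,0,0],[0,43,0,66,0,0,0]])

```text
clock: 8.33
eef_pos: [0.4447, -0.2104, 0.0392]
eef_rot: [-0.001, -0.061, 0.998, 0.0]
force: [-0.5, -0.1, 0.4]
width: 0.006
finger_force: 0.2
```

Emit:
jog_arm(motion=[[0,0,0,1,0,0,0],[0,0,0,1,0,0,0],[0,0,0,1,0,0,0]])

```text
clock: 8.58
eef_pos: [0.4455, -0.2107, 0.0393]
eef_rot: [0.0, -0.062, 0.998, -0.0]
force: [1.1, 0.1, 0.2]
width: 0.006
finger_force: 0.0
```

Emit:
jog_arm(motion=[[0,0,0,1,0,0,0],[0,0,0,2,0,0,0],[0,0,0,2,0,0,0]])

```text
clock: 8.83
eef_pos: [0.4456, -0.2108, 0.038]
eef_rot: [0.0, -0.062, 0.998, -0.0]
force: [-4.0, 2.4, 13.4]
width: 0.007
finger_force: 6.6
```

Contact at z = 0.038 with 13 N pushing back means the lid is shut. I'll retreat and check.

Emit:
jog_arm(motion=[[0,0,0,-10,0,0,0],[0,0,0,-40,0,0,0],[0,0,0,-80,0,0,0],[0,0,0,-120,0,0,0],[0,0,0,-150,0,0,0],[0,0,0,-150,0,0,0],[0,0,0,-150,0,0,0]])

```text
clock: 9.42
eef_pos: [0.4457, -0.2108, 0.1886]
eef_rot: [0.001, -0.062, 0.998, -0.001]
force: [-0.1, 0.2, -1.2]
width: 0.002
finger_force: 0.0
```

```bash
python3 - <<'E'
from h import *
p=vision.snapshot('scene'); cv2.imwrite('pics/s3.png',cv2.resize(p['image'][120:330,220:460,::-1],None,fx=2.5,fy=2.5)); print(telemetry.observe()['force'])
for d in vision.find_in('block_center',p)[:1]: print(d)
E
```

```text
[-0.33100335  1.00696531 -0.54940697]
```

View pics/s3.png

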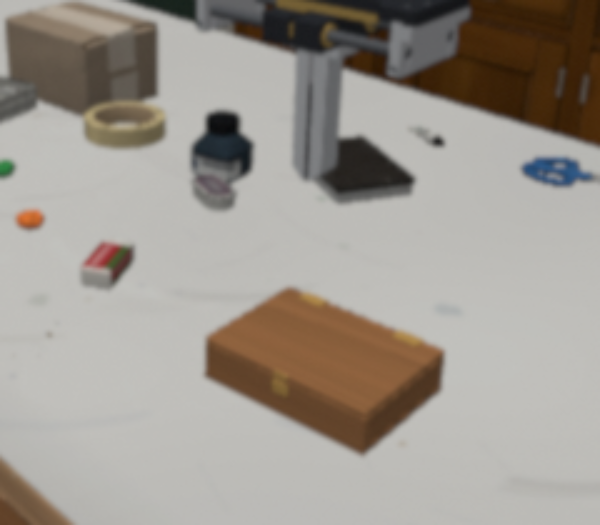

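The lid is flat on the box at (325,360), the block is where it started at (108,263), and the arm is clear of everything.

```bash
python3 -c "
from rig import job; print(job.finish_job())"
```

```text
the job is handed in; nothing more can be done
None
```

The grey kneaded eraser is in the wooden box with the lid shut, the block eraser wasn't touched, and I handed the job in at about 9.5 s; no verdict came back.

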